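# Refit the lens and bezel ring of a bench spot lamp and switch it on

### The job

Put the spot lamp on the test bench back together and test it: set the glass lens flat in the lamp's open mouth with its raised step upward (it is glass, set it down, do not drop it), then put the ring over it and screw it clockwise until it is fully home against its stop. Only then switch the lamp on by pressing down the raised end of the rocker on its foot; leave the cup, power adapter and screwdriver alone.

Things in the scene. Friction and masses are not known exactly. Their poses are not given: they have to be found in the camera images.
- lamp: Grey cast spot lamp, immovable, head facing straight up. Origin: head's axis, underside of the foot (2 mm above the bench, on a 2 mm mat). Foot 120 mm wide, 22 high, from y -65 to +170 mm. Yoke arms with black knobs along -y and +y reach 66 mm out, 88 mm high. Head: drum 88 mm across, flat top 110 mm high, on which a bare neck (49 mm outside, 58 over its thread) rises to a rim 130 mm high.
- lens_seat (a point): On the lamp's axis, 126 mm above its origin: the level of the seat ledge, 4 mm below the rim, in the open mouth (44.6 mm inside diameter). The seated lens has its origin here and its flange top 1 mm above the rim.
- thread_entry (a point): Middle of one of the two entry gaps (44 deg wide each, opposite each other) in the coarse two-start thread on the neck, 28 mm from the axis, 123 mm above the lamp's origin; 80 deg counter-clockwise, seen from above, from the lamp's +x axis. A raised dot on the drum's flat top marks each gap. A ring lowered with its lugs in the gaps rests 5 mm above its home height.
- ring_home (a point): On the lamp's axis, 118 mm above its origin: where the ring's origin lies when screwed home, ring's x axis along the lamp's x axis (either way round). From the gaps the thread falls 5 mm in 80 deg of clockwise turn (right-hand) to a solid stop; raised bars on the drum's top mark home for the ears. Home, its lip rests on the lens flange. A ring that missed the gaps rests on the thread about 11 mm above home.
- lens: Clear pressed-glass lens, about 35 g, lying step up on the 2 mm mat: round flange 42 mm across, 5 mm thick (lower edge chamfered), with a round flat-topped step 29 mm across and 9 mm high on it (14 mm in all), by which it can be gripped. Origin: centre of the underside; z up through the step.
- ring: Bare aluminium bezel ring, about 50 g, lip up on the 2 mm mat: 16 mm high, 66 mm outside with fluted grip, open below, 3 mm lip at the top round a 35 mm opening. Two outside ears, 12 mm wide, 10 high, on its +x and -x sides (76 mm across ears). Inside behind each ear, at the lower edge, a thread lug 7 mm wide for an entry gap (within 13 deg; either ear, either gap). Grip across its y. Origin: centre of underside.
- switch (a joint): Rocker switch on top of the lamp's foot: 0 = off (outer end up), 0.40 rad = on (outer end right down). Stays where it is left; needs about 2 N at the outer end.
- switch_end (a point): Point on the rocker's top to press straight down, beside a white bar: 15 mm outward of its pivot, 140 mm from the head's axis on the lamp's +y side, about 35 mm above the lamp's origin when off and 6 mm lower when on. Rocker black, 26 mm wide, 44 mm long along the lamp's y axis, pivot 125 mm from the head's axis; it stands proud of the foot.
- cup: Bystander: white paper cup, 76 mm across the rim, 95 mm high, standing; origin at its foot.
- adapter: Bystander: white power adapter, 50 x 85 x 30 mm; origin at its underside.
- driver: Bystander: screwdriver 190 mm long lying along its x axis.

How it is judged:
On the way, in this order (a step that is already met when the one before it is completed fails the run):
1. the lens lies flat on its seat in the lamp's mouth, let go, the ring not yet on (distance between lens and lens_seat below 0.003 m and angle between lens's own z axis and vertical below 0.08 rad and contact force between the fingers and lens below 0.1 N and distance between ring and ring_home above 0.06 m), for 0.2 s.
2. the ring is screwed home over the seated lens, switch still off (distance between lens and lens_seat below 0.003 m and horizontal distance between ring and ring_home below 0.003 m and z of ring in the frame of ring_home below 0.0018 m and angle between the x axis of ring and the x axis of lamp, either way round below 0.25 rad and value of joint switch below 0.2 rad), for 0.2 s.
3. the lamp is switched on (value of joint switch above 0.3 rad), for 0.1 s.
At the end, for the whole second after the job is handed in: Lens on its seat (within 3 mm, tilt under 0.08 rad); ring home over it (within 3 mm of the axis, at most 1.8 mm above and 3 mm below home height, tilt under 0.06, ears within 0.25 rad of the lamp's x axis); rocker on (over 0.3 rad); lens and ring at rest (distance between lens and lens_seat below 0.003 m and angle between lens's own z axis and vertical below 0.08 rad and horizontal distance between ring and ring_home below 0.003 m and z of ring in the frame of ring_home between -0.003 and 0.0018 m and angle between ring's own z axis and vertical below 0.06 rad and angle between the x axis of ring and the x axis of lamp, either way round below 0.25 rad and value of joint switch above 0.3 rad and linear speed of each of ring, lens below 0.02 m/s); the robot touches nothing.
It fails at once if the glass lens is dropped: it falls free of the fingers faster than 0.6 m/s (linear speed of lens above 0.6 m/s and contact force between the fingers and lens below 0.1 N).
It fails at once if the switch is turned on before the ring is home (value of joint switch above 0.3 rad and z of ring in the frame of ring_home above 0.004 m).
It fails at once if a bystander is moved by more than 30 mm or the cup tipped (distance of any of cup, adapter, driver from where it was at the start of the episode above 0.03 m or angle between cup's own z axis and vertical above 0.5 rad).
It also fails if it takes over 67 s, if anything falls off the work surface, if the arm or the gripper's body presses on something with over 40 N, if the wrist force passes 120 N, or if a joint passes its speed limit or range.

### The arm

A 6-joint arm with a two-finger parallel gripper is mounted at the origin on the work surface. World frame = base frame: x ahead of the robot, y to its left, z up, the work surface at z = 0. Lengths are in m, angles in rad, forces in N, time in s.
With the tool pointing down it reaches from about 0.3 to 0.75 m from the base axis. Payload 8.5 kg.
Tool frame: the origin (TCP) lies where the fingers leave the gripper's body, on its centre line; the fingertips stand 73 mm ahead of it and the grasp point (between the pads) lies 54 mm ahead of it (r.tip_extent is the x of the fingertips in the tool frame, in m); x points along the fingers, z is the direction in which the jaws open and shut, and the axes are right-handed (so a half turn about x gives the same grasp; the last joint's range is limited). The gripper opens to 85 mm and grips with 20 to 120 N. Pads are 22 mm wide; open, the fingers measure 114 mm over their backs; the gripper's body (76 mm by 85 mm) begins 54 mm behind the grasp point. The pads swing forward as they close: fully open they stand 13 mm farther back than shut.
Start: joints at [1.03, 0.381, 1.297, -0, 1.464, -0.215], TCP at [0.176, 0.521, 0.304] pointing down, gripper open.
Joint ranges: [-3.11, 3.11], [-0.89, 2.33], [0.22, 2.48], [-1.42, 4.56], [0.17, 2.85], [-2.88, 2.88]. Speed limits (rad/s): [2.39, 2.39, 3.14, 3.14, 3.14, 3.14].

### API

Orientations are given as a rotation vector (axis times angle).
In Python, from plant import r gives the robot as it stands.
- The arm moves only by the tool drive_tool, never from a script. Its argument "steps" is a list that holds one entry, the list of rows, each a list of 7 numbers: the shift along the tool's x, y, z in cm, then the turn, a rotation vector about the tool's x, y, z in rad, then the closure in counts, from 0 (fully open) to 255 (shut). A call has 1 to 12 rows; each row is the pose to reach, as a shift and turn from the pose measured when the call began, along the tool's axes at that moment; what a row does not reach only later rows make up. A row lasts 1/10 s, in which the tool goes at most 50 mm and 8.59 degrees, less where a joint would pass 70% of its speed; a pose out of reach is approached as far as the arm can. A call with a gripper value outside its range is refused whole. The fingers move at their own pace and stop on an object; "squeeze" is the grip in N (left out, the last holds). Time passes only in rows, so rows that repeat a pose let the fingers close. It gives the time, the measured TCP pose, the force and the opening at its end, in the units of the state.
- r.sense(): the state, without advancing time (a new reading comes with each control period).
- r.capture(name): name is "scene" or "side" or "wrist"; returns the picture (420x560x3 uint8, red, green, blue); there is no depth.
- r.calibration(name): a dict with "mtx" (3x3 intrinsics, pixels), "camera_from_world" (4x4, takes a point from world to camera coordinates). Camera axes: x right, y up, looking along -z (the intrinsics and any distortion apply to the point x, -y, -z); pixel columns grow to the right and rows downward; lengths in m; the calibration is good to about 2 mm. A picture is of the moment at which its call begins: read the wrist's pose just before it. calibration takes no time and is no camera call; for the wrist camera it gives the pose at the moment of the call.
- r.job_done(): hands the job in, once; it reports no verdict.
Trained networks look in the newest picture that a camera, given by its name, has taken for a name from the list of things; names that differ only in an ending like _2 or _b are one class to them, and where a whole thing is asked for, a point or a joint stands for the part that bears it (a point fixed in the world has none). Each returns a list of dicts, best first, with "p" (0 to 1); they miss things now and then, are a little off and sometimes report something else, mostly with a low value. They report only what shows in the picture. A call takes as long as a camera call.
- r.trace(camera, target): "pixels" (420x560 bool, what is visible of it) and "at" ([column, row] in pixels, amid what is visible of it).
- r.mark_of(camera, target): "at" ([column, row] in pixels: a listed point, or the origin of a listed thing).
The state is a dict: "time": time; "joint_pos": joint angles; "joint_vel": joint speeds; "effort": joint torques, N m; "tcp_pos": TCP position; "tool_rot": TCP orientation; "contact_force": force on the tool from outside, world axes, zero at the start; "moment": the same for the moment, N m; "gripper_width": opening from 0.0 (shut) to 1.0 (fully open).
Only numpy, scipy, OpenCV 4.12 (cv2) and the standard library are available. Lean on these libraries where they do the work, as an engineer would, in place of code of your own. Each camera call takes 0.05 s, during which the arm holds its last target.

## Working session

There is one attempt and no reset: what is moved stays moved. The work goes in short steps, Python scripts to look and compute and a tool call to move; the robot and the scene stay as the last step left them, time stands still between calls to the robot, and variables do not carry over. Pictures are saved under pics/ and viewed, and the job is handed in when it is done.

Besides the shell and the picture viewer there is one more tool, called as name([rows], argument=value, ...), one row to a line, values as JSON. drive_tool: Moves the arm, as the interface text tells. Its arguments: {"type":"object","properties":{"steps":{"type":"array"},"squeeze":{"type":"number"}},"required":["steps"]}

```bash
ls; mkdir -p pics; python3 - <<'E'
from plant import r
import cv2,numpy as np
print(r.sense())
for n in ["scene","side","wrist"]:
    im=r.capture(n); cv2.imwrite(f"pics/{n}0.png",im[:,:,::-1])
    c=r.calibration(n); print(n,np.round(c["mtx"],1).tolist(),np.round(c["camera_from_world"],3).tolist(),[k for k in c])
    for t in ["lamp","lens_seat","thread_entry","lens","ring","switch","switch_end","cup","adapter","driver"]:
        print(t,[(np.round(d["at"],1).tolist(),round(d["p"],2)) for d in r.mark_of(n,t)][:3])
print(r.sense()["time"])
E
```

```text
pics
{'time': 0.0, 'joint_pos': array([ 1.02968137e+00,  3.81212279e-01,  1.29825321e+00, -4.49062770e-06,
        1.46360870e+00, -2.15326237e-01]), 'joint_vel': array([ 0.00070441, -0.00043492,  0.00159862,  0.00095398, -0.00155255,
       -0.00068561]), 'effort': array([ 1.14168692e-03, -4.48454010e+01, -2.31279087e+01, -1.59504002e-04,
        4.73459877e-03,  7.14960294e-06]), 'tcp_pos': array([0.17594934, 0.52090016, 0.30330551]), 'tool_rot': array([-0.96662402,  1.34728676,  0.96564506]), 'contact_force': array([-0.28957594,  1.29982175,  0.15501625]), 'moment': array([-0.03563286, -0.02469238, -0.02934021]), 'gripper_width': 1.000953478876679}
scene [[421.5, 0.0, 285.4], [0.0, 421.5, 216.5], [0.0, 0.0, 1.0]] [[-0.167, 0.986, -0.024, 0.158], [-0.623, -0.087, 0.777, 0.302], [0.764, 0.145, 0.629, -1.71], [0.0, 0.0, 0.0, 1.0]] ['mtx', 'camera_from_world']
lamp [([358.0, 219.6], 0.64)]
lens_seat [([362.8, 189.6], 0.66)]
thread_entry [([374.1, 193.4], 0.86)]
lens [([219.0, 201.2], 0.44)]
ring [([270.7, 214.9], 0.81)]Traceback (most recent call last):
  File "<stdin>", line 8, in <module>
ValueError: it knows: adapter, cup, driver, lamp, lens, lens_seat, ring, ring_home, switch_end, thread_entry
```

```bash
cat > h.py <<'E'
from plant import r
import cv2,numpy as np
from scipy.spatial.transform import Rotation as R
def ray(c,uv):
    K=c["mtx"];T=c["camera_from_world"]
    d=np.linalg.inv(K)@np.array([uv[0],uv[1],1.]); d=np.array([d[0],-d[1],-d[2]])
    Rm=T[:3,:3]; return -Rm.T@T[:3,3], Rm.T@d
def onz(c,uv,z):
    o,d=ray(c,uv); return o+d*(z-o[2])/d[2]
def proj(c,P):
    P=np.atleast_2d(P);T=c["camera_from_world"]; q=P@T[:3,:3].T+T[:3,3]
    q=q*[1,-1,-1]; q=q@c["mtx"].T; return q[:,:2]/q[:,2:]
H=dict(lamp=.002,lens_seat=.128,thread_entry=.125,lens=.002,ring=.002,ring_home=.12,switch_end=.037,cup=0,adapter=0,driver=.01)
E
python3 - <<'E'
from h import *
print(r.sense()["time"])
for n in ["scene","side","wrist"]:
    im=r.capture(n); cv2.imwrite(f"pics/{n}0.png",im[:,:,::-1])
    c=r.calibration(n)
    o,_=ray(c,(0,0)); print(n,o)
    for t in H:
        for d in r.mark_of(n,t)[:2]: print(t,np.round(d["at"],1),round(d["p"],2),onz(c,d["at"],H[t]).round(4))
print(r.sense()["time"])
E
```

```text
0.3
scene [1.5208127  0.11859512 0.84452014]
lamp [355.2 220.8] 0.9 [0.4886 0.1436 0.002 ]
thread_entry [371.5 193.5] 0.6 [0.5087 0.1813 0.125 ]
lens [224.1 204. ] 0.65 [ 0.4609 -0.2883  0.002 ]
ring [269.2 214.3] 0.78 [ 0.4938 -0.129   0.002 ]
ring_home [363.3 187.5] 0.86 [0.4744 0.1575 0.12  ]
switch_end [408.3 217.2] 0.42 [0.4924 0.2991 0.037 ]
cup [298.9 274.6] 0.92 [0.7377 0.0023 0.    ]
adapter [217.2 268. ] 0.58 [ 0.7461 -0.2261  0.    ]
driver [180.5 218.1] 0.7 [ 0.5613 -0.4013  0.01  ]
side [ 0.5209946  -0.77599686  0.69296188]
lamp [243.1 196. ] 0.87 [0.4928 0.1393 0.002 ]
lens_seat [238.5 156.8] 0.85 [0.489  0.1374 0.128 ]
lens [230.7 334.2] 0.55 [ 0.4622 -0.2955  0.002 ]
ring [244.2 263.9] 0.74 [ 0.4912 -0.1139  0.002 ]
ring_home [239.8 155.3] 0.76 [0.492  0.1573 0.12  ]
cup [343.2 225.2] 0.7 [ 0.74   -0.0022  0.    ]
adapter [362.3 294.6] 0.75 [ 0.7356 -0.2228  0.    ]
driver [273.9 389. ] 0.62 [ 0.5363 -0.4156  0.01  ]
wrist [0.10071293 0.546556   0.3743106 ]
1.95
```

View pics/scene0.png

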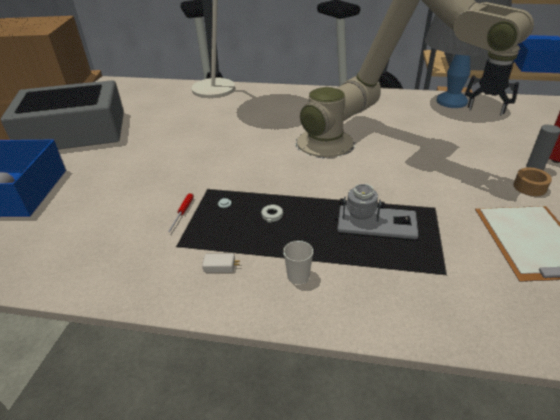

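View pics/side0.png

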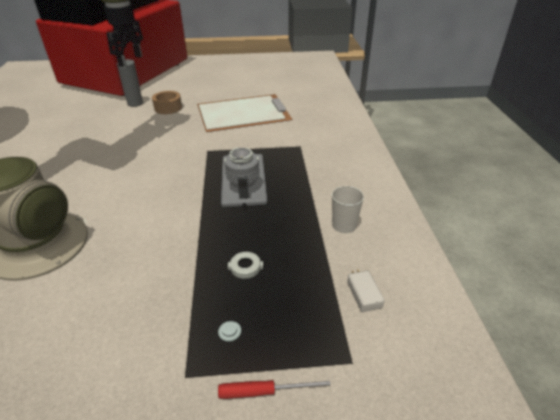

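View pics/wrist0.png

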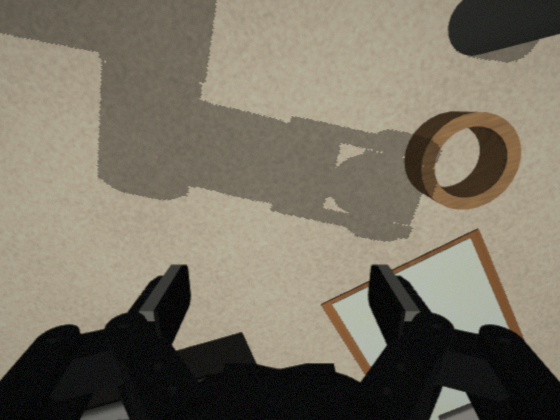

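```bash
python3 - <<'E'
from h import *
s=r.sense();Rt=R.from_rotvec(s["tool_rot"]).as_matrix();print(Rt.round(3)); print(r.tip_extent, [a for a in dir(r) if a[0]!='_'])
c=r.calibration("wrist");T=c["camera_from_world"]
o=-T[:3,:3].T@T[:3,3]
print("cam in tool",Rt.T@(o-s["tcp_pos"]), "view dir in tool",Rt.T@(-T[2,:3]),"right",Rt.T@T[0,:3]); print(c["mtx"])
for x in (.054,.073,.2,.3): print(x,proj(c,s["tcp_pos"]+Rt[:,0]*x))
E
```

```text
[[-0.    -0.947  0.32 ]
 [ 0.     0.32   0.947]
 [-1.     0.     0.   ]]
0.0726 ['Unreachable', 'calibration', 'capture', 'job_done', 'mark_of', 'sense', 'tip_extent', 'trace']
cam in tool [-7.03751714e-02  7.95112998e-02  5.59230247e-05] view dir in tool [ 9.51063196e-01 -3.08996173e-01  4.03020258e-04] right [-4.62306171e-04 -1.18649277e-04  9.99999886e-01]
[[309.77027201   0.         278.96047835]
 [  0.         309.77027201 206.60008469]
 [  0.           0.           1.        ]]
0.054 [[278.73499086 287.23998942]]
0.073 [[278.74340234 266.88413201]]
0.2 [[278.77191376 197.88624068]]
0.3 [[278.78150143 174.68400849]]
```

```bash
cat >> h.py <<'E'
def Rd(psi):
    p=np.radians(psi); z=np.array([np.cos(p),np.sin(p),0]); x=np.array([0,0,-1.]); return np.column_stack([x,np.cross(z,x),z])
def row(pos,psi):
    s=r.sense();Rt=R.from_rotvec(s["tool_rot"]).as_matrix()
    d=Rt.T@(np.array(pos)-s["tcp_pos"])*100; w=R.from_matrix(Rt.T@Rd(psi)).as_rotvec()
    print("row",d.round(2).tolist(),w.round(4).tolist(),"psi now",np.degrees(np.arctan2(Rt[1,2],Rt[0,2])).round(2))
E
python3 - <<'E'
from h import *
row([.49,.15,.33],-10)
E
```

```text
row [-2.61, -41.62, -25.1] [1.4195, -0.0, -0.0001] psi now 71.33
```

drive_tool([
  [[-2.6, -41.6, -25.1, 1.42, 0, 0, 0], [-2.6, -41.6, -25.1, 1.42, 0, 0, 0], [-2.6, -41.6, -25.1, 1.42, 0, 0, 0], [-2.6, -41.6, -25.1, 1.42, 0, 0, 0], [-2.6, -41.6, -25.1, 1.42, 0, 0, 0], [-2.6, -41.6, -25.1, 1.42, 0, 0, 0], [-2.6, -41.6, -25.1, 1.42, 0, 0, 0], [-2.6, -41.6, -25.1, 1.42, 0, 0, 0], [-2.6, -41.6, -25.1, 1.42, 0, 0, 0], [-2.6, -41.6, -25.1, 1.42, 0, 0, 0], [-2.6, -41.6, -25.1, 1.42, 0, 0, 0], [-2.6, -41.6, -25.1, 1.42, 0, 0, 0]],
])

```text
time: 3.15
tcp_pos: [0.4899, 0.1497, 0.3297]
tool_rot: [0.138, 1.567, -0.138]
contact_force: [-1.2, -0.2, -0.2]
gripper_width: 1.001
```

```bash
cat > look.py <<'E'
from h import *
import sys
n=sys.argv[1]
s=r.sense();c=r.calibration("wrist"); im=r.capture("wrist")
cv2.imwrite(f"pics/{n}.png",im[:,:,::-1]); np.savez(f"pics/{n}.npz",mtx=c["mtx"],T=c["camera_from_world"],tcp=s["tcp_pos"],rot=s["tool_rot"])
print(s["time"],s["tcp_pos"].round(4),s["joint_vel"].round(3),s["gripper_width"])
for t in sys.argv[2:]:
    for d in r.mark_of("wrist",t)[:2]: print(t,np.round(d["at"],1),round(d["p"],2),onz(c,d["at"],H[t]).round(4))
E
python3 look.py w1 lamp lens_seat thread_entry ring_home switch_end
```

```text
3.15 [0.4899 0.1497 0.3297] [ 0.036 -0.017  0.017  0.003 -0.    -0.   ] 1.0007021557657991
lamp [280.8 164.6] 0.95 [0.493  0.1566 0.002 ]
lens_seat [284.9 186.1] 0.82 [0.4967 0.1593 0.128 ]
thread_entry [280.3 158.8] 0.64 [0.4968 0.1838 0.125 ]
ring_home [284.2 185.2] 0.66 [0.496  0.1582 0.12  ]
switch_end [256.8  40.5] 0.95 [0.4919 0.2965 0.037 ]
```

View pics/w1.png

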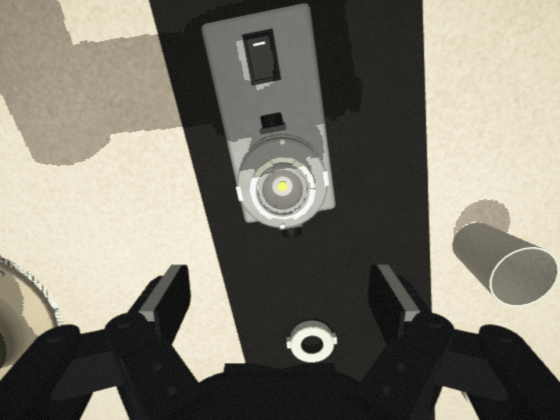

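```bash
cat > ov.py <<'E'
from h import *
def load(n):
    d=np.load(f"pics/{n}.npz"); return dict(mtx=d["mtx"],camera_from_world=d["T"]),cv2.imread(f"pics/{n}.png")
def circ(c,x,y,z,rad,n=72):
    a=np.linspace(0,2*np.pi,n); return proj(c,np.column_stack([x+rad*np.cos(a),y+rad*np.sin(a),z+0*a]))
def crop(im,polys,box,s,out):
    x0,y0,x1,y1=box; z=cv2.resize(im[y0:y1,x0:x1],None,fx=s,fy=s,interpolation=cv2.INTER_CUBIC)
    raw=z.copy()
    for p,col in polys: cv2.polylines(z,[np.int32(((p-[x0,y0]+.5)*s)*16)],False,col,1,cv2.LINE_AA,4)
    cv2.imwrite(out,np.hstack([raw,z]))
E
python3 - <<'E'
from ov import *
c,im=load("w1")
x,y=.4957,.1585
P=[(circ(c,x,y,.112,.044),(0,0,255)),(circ(c,x,y,.132,.0223),(0,255,0)),(circ(c,x,y,.132,.0245),(255,255,0))]
crop(im,P,(230,125,340,240),3.6,"pics/w1c.png")
E
```

```text
(no output)
```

View pics/w1c.png

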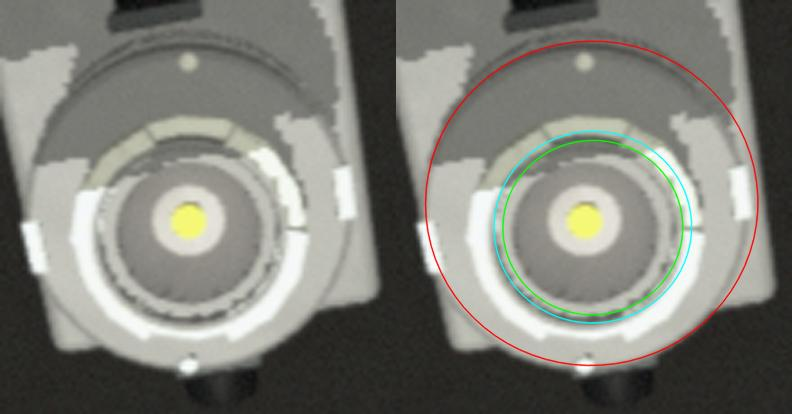

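```bash
python3 - <<'E'
from ov import *
c,im=load("w1")
s=3.6
f=lambda u,v:onz(c,(230+u/s-.5,125+v/s-.5),.1125)
d1,d2,b1,b2=f(188,62),f(188,366),f(33.5,247),f(345,193)
for a,b in((d1,d2),(b1,b2)): print((a+b)/2, np.degrees(np.arctan2((b-a)[1],(b-a)[0])),np.linalg.norm(a-b))
for z,p in((.132,[(72,229),(305,229)]),): print(f(72,229),[onz(c,(230+q[0]/s-.5,125+q[1]/s-.5),z) for q in[(72,229),(305,229),(190,117),(190,341)]])
x,y=.4945,.1582
L=lambda a,r0,r1,z:proj(c,[[x+r*np.cos(np.radians(a)),y+r*np.sin(np.radians(a)),z] for r in(r0,r1)])
P=[(circ(c,x,y,.112,.044),(0,0,255)),(circ(c,x,y,.132,.0223),(0,255,0)),(circ(c,x,y,.126,.029),(255,255,0)),(circ(c,x,y,.128,.02),(255,0,255))]+[(L(a,.03,.044,.112),(0,128,255)) for a in(0,80,180,260)]
crop(im,P,(230,125,340,240),3.6,"pics/w1c.png")
E
```

```text
[0.49334766 0.15619542 0.1125    ] -99.92569034665323 0.08284074041439597
[0.49337215 0.15629027 0.1125    ] 0.048160075766820784 0.08390713134279328
[0.4625684 0.1593171 0.1125   ] [array([0.46535889, 0.16396893, 0.132     ]), array([0.52223983, 0.15386953, 0.132     ]), array([0.4989375 , 0.18619473, 0.132     ]), array([0.48908476, 0.12970592, 0.132     ])]
```

View pics/w1c.png

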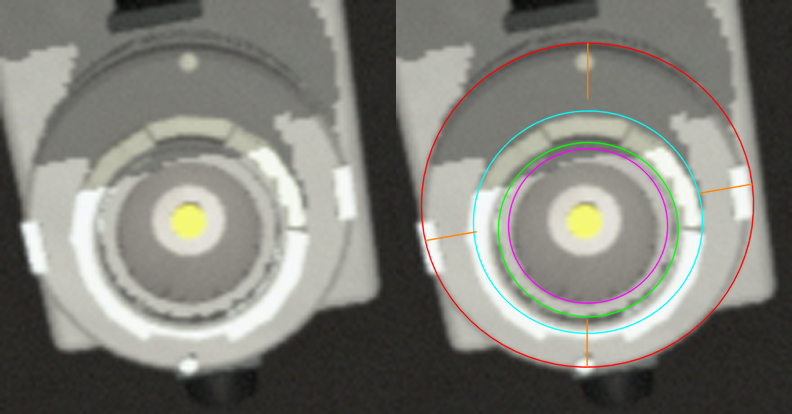

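```bash
python3 - <<'E'
from h import *
row([.457,-.299,.205],-10)
E
```

```text
row [12.51, -44.87, 4.58] [0.0012, 0.0002, -0.0001] psi now -9.93
```

drive_tool([
  [[12.5, -44.9, 4.6, 0, 0, 0, 0], [12.5, -44.9, 4.6, 0, 0, 0, 0], [12.5, -44.9, 4.6, 0, 0, 0, 0], [12.5, -44.9, 4.6, 0, 0, 0, 0], [12.5, -44.9, 4.6, 0, 0, 0, 0], [12.5, -44.9, 4.6, 0, 0, 0, 0], [12.5, -44.9, 4.6, 0, 0, 0, 0], [12.5, -44.9, 4.6, 0, 0, 0, 0], [12.5, -44.9, 4.6, 0, 0, 0, 0], [12.5, -44.9, 4.6, 0, 0, 0, 0], [12.5, -44.9, 4.6, 0, 0, 0, 0], [12.5, -44.9, 4.6, 0, 0, 0, 0]],
])

```text
time: 4.65
tcp_pos: [0.4574, -0.2982, 0.2053]
tool_rot: [0.136, 1.566, -0.135]
contact_force: [-0.6, -0.5, 0.4]
gripper_width: 1.005
```

```bash
python3 look.py w2 lens ring
```

```text
4.65 [ 0.4574 -0.2982  0.2053] [ 0.021 -0.016  0.005  0.002 -0.001  0.001] 1.0046542689138593
lens [279.7 186.4] 0.59 [ 0.4595 -0.2884  0.002 ]
```

View pics/w2.png

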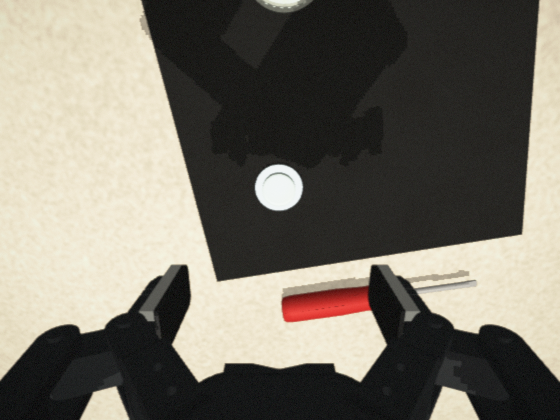

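```bash
python3 - <<'E'
from ov import *
from scipy.optimize import least_squares
c,im=load("w2")
g=cv2.cvtColor(im,cv2.COLOR_BGR2GRAY); m=np.zeros_like(g); m[155:220,245:315]=(g[155:220,245:315]>130)*255
cs,_=cv2.findContours(m,cv2.RETR_EXTERNAL,cv2.CHAIN_APPROX_NONE); k=max(cs,key=cv2.contourArea)[:,0].astype(float)
P=np.array([onz(c,q,.007)[:2] for q in k])
f=least_squares(lambda p:np.hypot(P[:,0]-p[0],P[:,1]-p[1])-p[2],[.459,-.288,.021]); print(f.x,np.abs(f.fun).max())
print(r.sense()["tcp_pos"])
x,y=f.x[:2]
crop(im,[(circ(c,x,y,.007,.021),(0,0,255)),(circ(c,x,y,.016,.0145),(0,255,0))],(240,145,320,225),5,"pics/w2c.png")
E
```

```text
[ 0.45836645 -0.28816257  0.02095667] 0.0006098456312456993
[ 0.45761392 -0.29777448  0.20574047]
```

View pics/w2c.png

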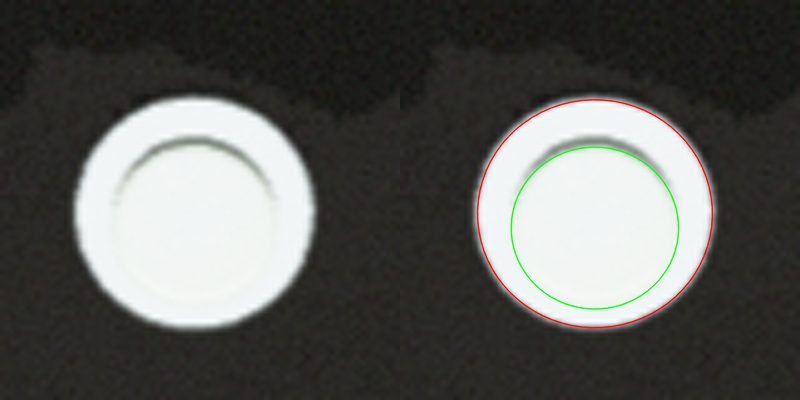

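```bash
python3 - <<'E'
from ov import *
c,im=load("w1")
x,y=.4934,.1563
L=lambda a,r0,r1,z:proj(c,[[x+r*np.cos(np.radians(a)),y+r*np.sin(np.radians(a)),z] for r in(r0,r1)])
P=[(circ(c,x,y,.112,.044),(0,0,255)),(circ(c,x,y,.132,.0223),(0,255,0)),(circ(c,x,y,.131,.029),(255,255,0)),(circ(c,x,y,.132,.0245),(255,0,255))]+[(L(a,.03,.044,.112),(0,128,255)) for a in(0,80,180,260)]
crop(im,P,(245,145,325,225),5,"pics/w1d.png")
E
```

```text
(no output)
```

View pics/w1d.png

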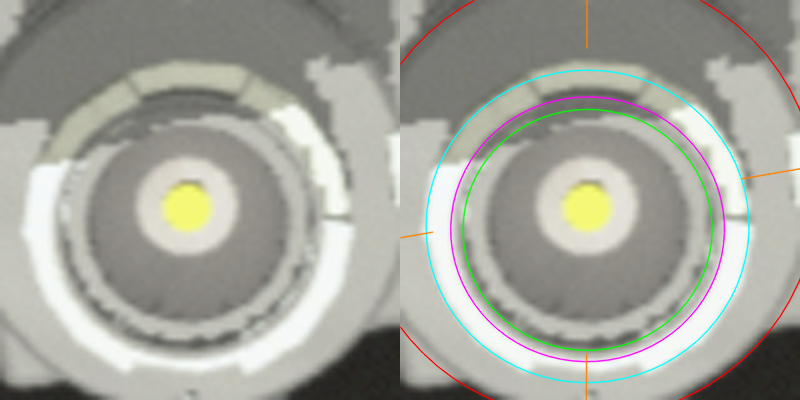

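```bash
python3 - <<'E'
from h import *
row([.4584,-.2882,.11],-10)
row([.4584,-.2882,.079],-10)
E
```

```text
row [9.57, 0.96, -0.09] [0.0033, 0.0008, 0.0002] psi now -9.81
row [12.67, 0.96, -0.1] [0.0033, 0.0008, 0.0002] psi now -9.81
```

drive_tool([
  [[3, 0.96, -0.1, 0.003, 0, 0, 0], [7, 0.96, -0.1, 0.003, 0, 0, 0], [9.6, 0.96, -0.1, 0.003, 0, 0, 40], [11.2, 0.96, -0.1, 0.003, 0, 0, 60], [12.2, 0.96, -0.1, 0.003, 0, 0, 60], [12.7, 0.96, -0.1, 0.003, 0, 0, 60], [12.7, 0.96, -0.1, 0.003, 0, 0, 60], [12.7, 0.96, -0.1, 0.003, 0, 0, 60], [12.7, 0.96, -0.1, 0.003, 0, 0, 60]],
], squeeze=30)

```text
time: 5.7
tcp_pos: [0.4586, -0.2883, 0.0795]
tool_rot: [0.136, 1.564, -0.138]
contact_force: [0.5, -0.2, 0.1]
gripper_width: 0.768
```

```bash
python3 look.py w3; python3 -c "
from h import *
row([.4584,-.2882,.079],-10)"
```

```text
5.7 [ 0.4586 -0.2883  0.0795] [ 0.     0.002  0.002  0.001 -0.002 -0.001] 0.7679077182248643
row [0.04, 0.01, -0.02] [0.0003, 0.002, 0.0009] psi now -9.98
```

View pics/w3.png

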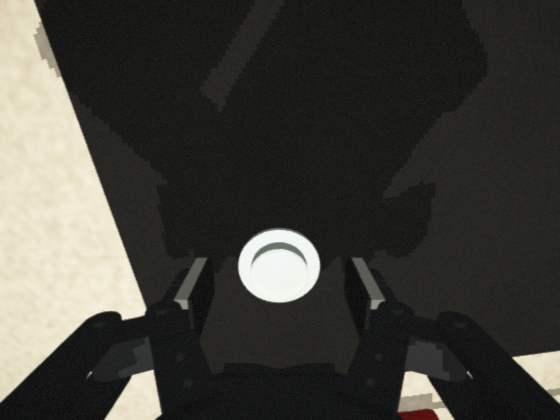

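```bash
python3 - <<'E'
from ov import *
from scipy.optimize import least_squares
c,im=load("w3")
g=cv2.cvtColor(im,cv2.COLOR_BGR2GRAY); m=np.zeros_like(g); m[215:315,225:335]=(g[215:315,225:335]>90)*255
cs,_=cv2.findContours(m,cv2.RETR_EXTERNAL,cv2.CHAIN_APPROX_NONE); k=max(cs,key=cv2.contourArea)[:,0].astype(float)
P=np.array([onz(c,q,.0065)[:2] for q in k])
f=least_squares(lambda p:np.hypot(P[:,0]-p[0],P[:,1]-p[1])-p[2],[.459,-.288,.021]); print(f.x,np.abs(f.fun).max())
E
```

```text
[ 0.45836492 -0.2884261   0.0213678 ] 0.00045843390536804904
```

drive_tool([
  [[0.05, 0, 0, 0, 0.002, 0, 150], [0.05, 0, 0, 0, 0.002, 0, 255], [0.05, 0, 0, 0, 0.002, 0, 255], [0.05, 0, 0, 0, 0.002, 0, 255], [0.05, 0, 0, 0, 0.002, 0, 255], [0.05, 0, 0, 0, 0.002, 0, 255], [0.05, 0, 0, 0, 0.002, 0, 255], [0.05, 0, 0, 0, 0.002, 0, 255]],
], squeeze=30)

```text
time: 6.55
tcp_pos: [0.4587, -0.2885, 0.0795]
tool_rot: [0.136, 1.566, -0.138]
contact_force: [-1.0, 1.0, 4.6]
gripper_width: 0.321
```

drive_tool([
  [[-0.5, 0, 0, 0, 0, 0, 255], [-2, 0, 0, 0, 0, 0, 255], [-5, 0, 0, 0, 0, 0, 255], [-8, 0, 0, 0, 0, 0, 255], [-8, 0, 0, 0, 0, 0, 255]],
])

```text
time: 7.05
tcp_pos: [0.4596, -0.2892, 0.1632]
tool_rot: [0.132, 1.561, -0.141]
contact_force: [0.5, -0.6, -0.2]
gripper_width: 0.32
```

```bash
python3 look.py w4; python3 -c "
from h import *
print(r.sense()['contact_force'])
c=r.calibration('scene');im=r.capture('side');c2=r.calibration('side')
p=proj(c2,r.sense()['tcp_pos']-[0,0,.07])[0];print(p)
x,y=int(p[0]),int(p[1]);cv2.imwrite('pics/s4.png',cv2.resize(im[y-60:y+40,x-60:x+60,::-1],None,fx=5,fy=5,interpolation=2))
"
```

```text
7.05 [ 0.4596 -0.2892  0.1632] [-0.004  0.055  0.063 -0.001 -0.063 -0.001] 0.3201458190224314
[ 0.24996199  0.60046497 -0.93844744]
[224.72686704 301.97347599]
```

View pics/w4.png

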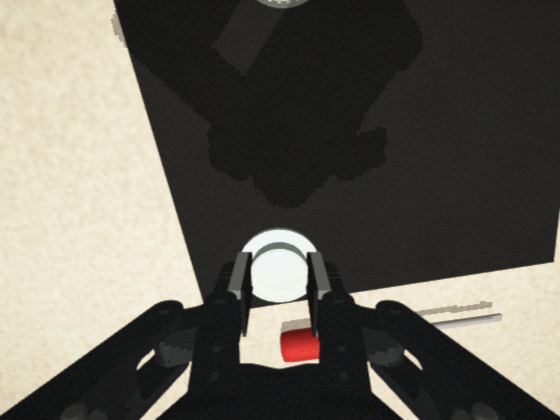

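View pics/s4.png

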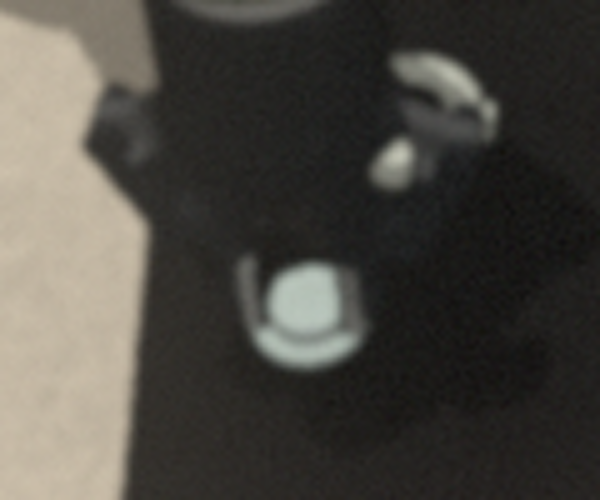

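```bash
python3 -c "
from h import *
row([.4936,.1568,.24],-10)"
```

```text
row [-8.11, 44.43, -4.26] [0.0003, 0.0013, 0.002] psi now -9.98
```

drive_tool([
  [[-4, 3, 0, 0, 0.001, 0.002, 255], [-8.1, 8, -1, 0, 0.001, 0.002, 255], [-8.1, 12, -2, 0, 0.001, 0.002, 255], [-8.1, 16.5, -3, 0, 0.001, 0.002, 255], [-8.1, 21, -4.3, 0, 0.001, 0.002, 255], [-8.1, 26, -4.3, 0, 0.001, 0.002, 255], [-8.1, 31, -4.3, 0, 0.001, 0.002, 255], [-8.1, 36, -4.3, 0, 0.001, 0.002, 255], [-8.1, 40, -4.3, 0, 0.001, 0.002, 255], [-8.1, 43, -4.3, 0, 0.001, 0.002, 255], [-8.1, 44.4, -4.3, 0, 0.001, 0.002, 255], [-8.1, 44.4, -4.3, 0, 0.001, 0.002, 255]],
])

```text
time: 8.35
tcp_pos: [0.493, 0.1575, 0.2389]
tool_rot: [0.135, 1.568, -0.135]
contact_force: [0.1, -1.5, -0.7]
gripper_width: 0.319
```

```bash
python3 look.py w5; python3 -c "
from h import *
row([.4936,.1568,.24],-10)
for n in ('scene','side'):
  im=r.capture(n);c2=r.calibration(n)
  p=proj(c2,[.4936,.1568,.14])[0]
  x,y=int(p[0]),int(p[1]);cv2.imwrite('pics/s5%s.png'%n,cv2.resize(im[y-60:y+60,x-60:x+60,::-1],None,fx=5,fy=5,interpolation=2))
row([.4936,.1568,.24],-10)
"
```

```text
8.35 [0.493  0.1575 0.2389] [-0.05  -0.019  0.021 -0.011 -0.002 -0.029] 0.3187989403534799
row [-0.09, 0.04, 0.06] [0.0012, -0.0013, 0.0007] psi now -9.93
row [-0.05, 0.14, 0.03] [-0.0009, -0.0006, 0.0006] psi now -10.05
```

View pics/w5.png

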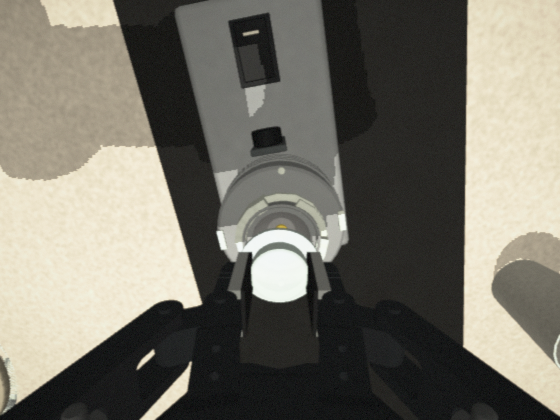

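View pics/s5scene.png

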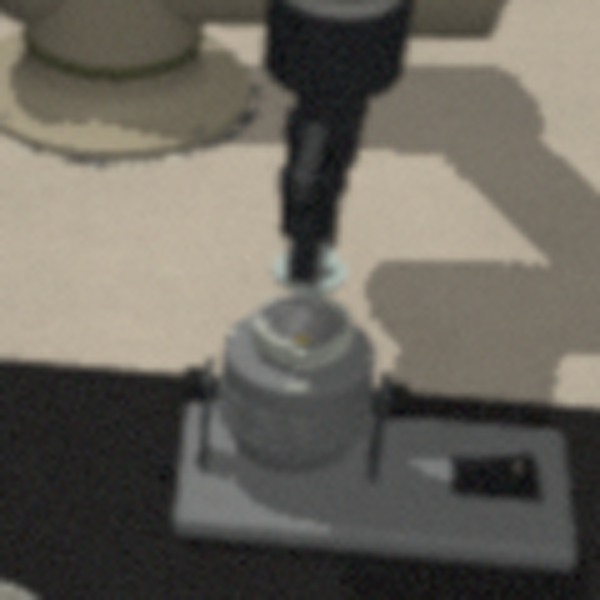

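View pics/s5side.png

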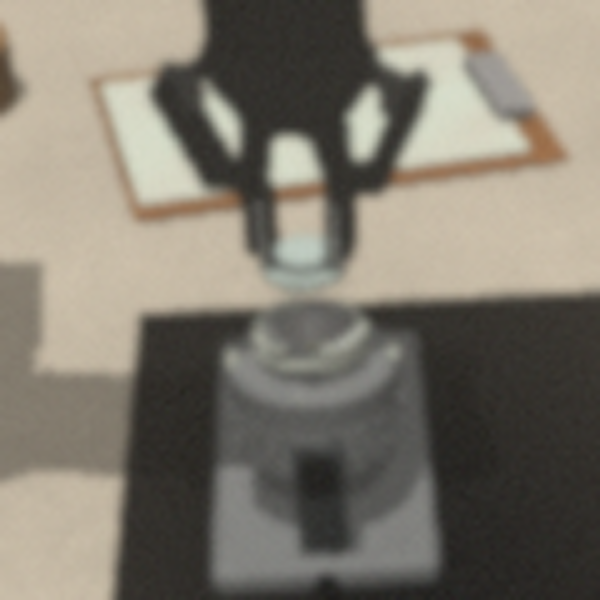

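```bash
python3 - <<'E'
from ov import *
c,im=load("w5")
d=np.load("pics/w5.npz");t=d["tcp"];print(t)
def model(c,x,y):
    L=lambda a,r0,r1,z:proj(c,[[x+r*np.cos(np.radians(a)),y+r*np.sin(np.radians(a)),z] for r in(r0,r1)])
    return [(circ(c,x,y,.112,.044),(0,0,255)),(circ(c,x,y,.131,.029),(255,255,0)),(circ(c,x,y,.132,.0223),(0,255,0))]+[(L(a,.03,.044,.112),(0,128,255)) for a in(0,80,180,260)]
lens=lambda c,t:[(circ(c,t[0],t[1],t[2]-.0725,.021),(255,0,255)),(circ(c,t[0],t[1],t[2]-.0635,.0145),(255,0,255))]
crop(im,model(c,.4936,.1568)+lens(c,t),(215,145,350,310),2.9,"pics/w5o.png")
for n in("scene","side"):
    c=r.calibration(n); s=r.sense(); im=r.capture(n)[:,:,::-1].copy();t=s["tcp_pos"]
    p=proj(c,[.4936,.1568,.14])[0].astype(int)
    crop(im,model(c,.4936,.1568)+lens(c,t),(p[0]-35,p[1]-35,p[0]+35,p[1]+35),5.7,f"pics/{n}5o.png"); print(t)
a,b=cv2.imread("pics/scene5o.png"),cv2.imread("pics/side5o.png");cv2.imwrite("pics/5o.png",cv2.resize(np.vstack([a,b]),None,fx=.75,fy=.75,interpolation=3))
E
```

```text
[0.49296094 0.1575407  0.23887356]
[0.49304661 0.15547269 0.23948368]
[0.49311407 0.15536289 0.23968091]
```

View pics/w5o.png

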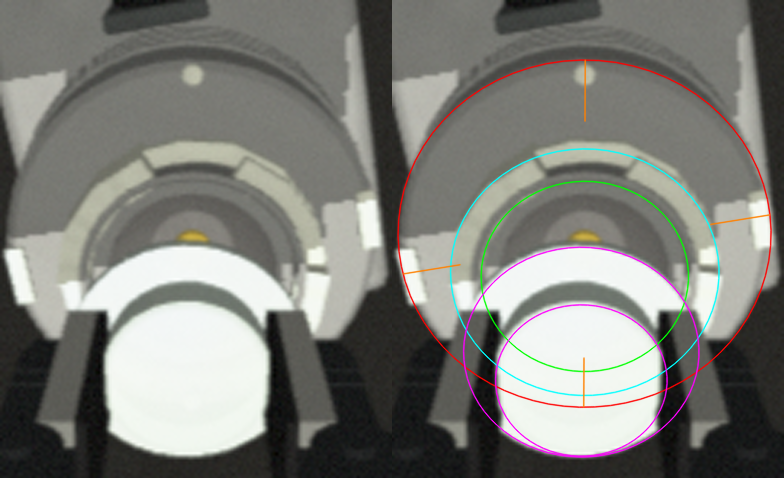

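View pics/5o.png

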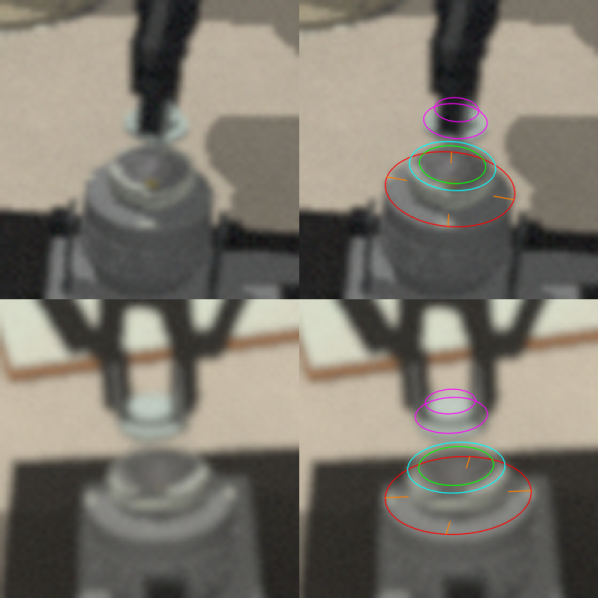

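```bash
python3 -c "
from h import *
row([.4935,.1563,.215],-10)"
```

```text
row [2.48, 0.1, 0.02] [-0.0015, 0.0, 0.0002] psi now -10.08
```

drive_tool([
  [[0.5, 0.1, 0.02, -0.001, 0, 0, 255], [1.2, 0.1, 0.02, -0.001, 0, 0, 255], [1.9, 0.1, 0.02, -0.001, 0, 0, 255], [2.3, 0.1, 0.02, -0.001, 0, 0, 255], [2.5, 0.1, 0.02, -0.001, 0, 0, 255], [2.5, 0.1, 0.02, -0.001, 0, 0, 255], [2.5, 0.1, 0.02, -0.001, 0, 0, 255]],
])

```text
time: 9.3
tcp_pos: [0.4936, 0.1564, 0.215]
tool_rot: [0.137, 1.566, -0.137]
contact_force: [-0.2, 0.2, -0.5]
gripper_width: 0.315
```

```bash
python3 -c "
from h import *
print(r.sense()['tcp_pos'],r.sense()['contact_force'])
row([.4935,.1563,.208],-10)"
```

```text
[0.49360237 0.15639513 0.21497143] [-0.15767532  0.18421002 -0.48718934]
row [0.7, -0.01, -0.01] [-0.0003, 0.0004, 0.0001] psi now -10.02
```

drive_tool([
  [[0.2, 0, 0, 0, 0, 0, 255], [0.4, 0, 0, 0, 0, 0, 255], [0.6, 0, 0, 0, 0, 0, 255], [0.7, 0, 0, 0, 0, 0, 255], [0.7, 0, 0, 0, 0, 0, 255], [0.7, 0, 0, 0, 0, 0, 255]],
])

```text
time: 9.9
tcp_pos: [0.4936, 0.1564, 0.208]
tool_rot: [0.137, 1.566, -0.137]
contact_force: [0.3, -0.5, 0.2]
gripper_width: 0.316
```

```bash
python3 look.py w6; python3 -c "
from h import *
print(r.sense()['tcp_pos'],r.sense()['contact_force'],r.sense()['moment'])
row([.4935,.1563,.208],-10)"
```

```text
9.9 [0.4936 0.1564 0.208 ] [-0.    -0.001 -0.001 -0.002  0.001  0.   ] 0.3163492289407574
[0.49362574 0.15638423 0.20798289] [ 0.08739076  0.41857933 -1.11191705] [-0.05187563 -0.04235031  0.04397918]
row [-0.0, -0.01, -0.01] [-0.0003, 0.0004, 0.0002] psi now -10.02
```

View pics/w6.png

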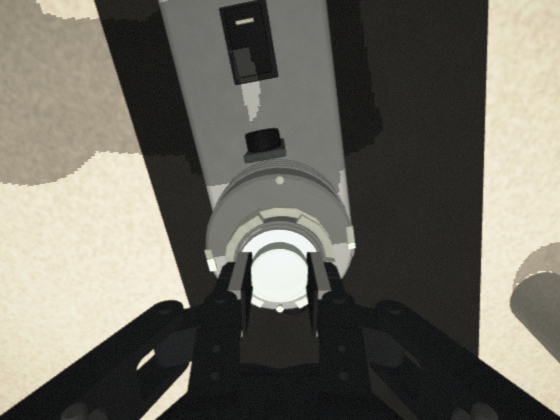

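drive_tool([
  [[0.08, 0, 0, 0, 0, 0, 255], [0.16, 0, 0, 0, 0, 0, 255], [0.2, 0, 0, 0, 0, 0, 255], [0.2, 0, 0, 0, 0, 0, 255], [0.2, 0, 0, 0, 0, 0, 255]],
])

```text
time: 10.45
tcp_pos: [0.4936, 0.1564, 0.206]
tool_rot: [0.137, 1.566, -0.137]
contact_force: [-0.2, 0.2, -0.5]
gripper_width: 0.321
```

drive_tool([
  [[0.03, 0, 0, 0, 0, 0, 255], [0.06, 0, 0, 0, 0, 0, 255], [0.06, 0, 0, 0, 0, 0, 255], [0.06, 0, 0, 0, 0, 0, 255]],
])

```text
time: 10.85
tcp_pos: [0.4936, 0.1564, 0.2055]
tool_rot: [0.137, 1.566, -0.137]
contact_force: [-0.3, 0.8, 1.0]
gripper_width: 0.319
```

```bash
python3 look.py w7; python3 - <<'E'
from ov import *
c,im=load("w7")
print(r.sense()['tcp_pos'],r.sense()['contact_force'])
x,y=.4936,.1563
crop(im,[(circ(c,x,y,.133,.021),(255,0,255)),(circ(c,x,y,.132,.0223),(0,255,0)),(circ(c,x,y,.142,.0145),(0,0,255))],(220,200,340,320),3.3,"pics/w7c.png")
E
```

```text
10.85 [0.4936 0.1564 0.2055] [-0.    -0.001 -0.     0.002 -0.001 -0.001] 0.3189647815626006
[0.49364216 0.15640721 0.20547133] [-0.52112913 -0.4462803   0.3571547 ]
```

View pics/w7c.png

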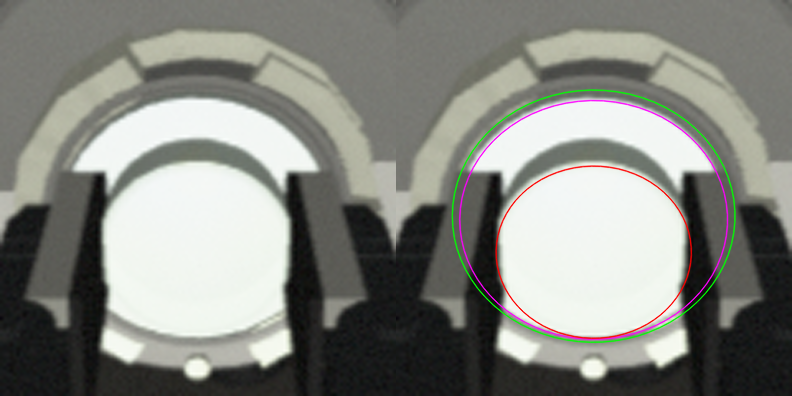

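drive_tool([
  [[0.03, 0, 0, 0, 0, 0, 255], [0.06, 0, 0, 0, 0, 0, 255], [0.08, 0, 0, 0, 0, 0, 255], [0.08, 0, 0, 0, 0, 0, 255]],
])

```text
time: 11.3
tcp_pos: [0.4936, 0.1564, 0.2054]
tool_rot: [0.137, 1.565, -0.137]
contact_force: [-2.8, 0.2, 8.8]
gripper_width: 0.323
```

drive_tool([
  [[-0.03, 0, 0, 0, 0, 0, 120], [-0.03, 0, 0, 0, 0, 0, 60], [-0.03, 0, 0, 0, 0, 0, 0], [-0.5, 0, 0, 0, 0, 0, 0], [-3, 0, 0, 0, 0, 0, 0], [-7, 0, 0, 0, 0, 0, 0], [-11, 0, 0, 0, 0, 0, 0], [-12.4, 0, 0, 0, 0, 0, 0], [-12.4, 0, 0, 0, 0, 0, 0]],
])

```text
time: 12.2
tcp_pos: [0.4938, 0.1565, 0.3317]
tool_rot: [0.138, 1.56, -0.137]
contact_force: [0.3, -0.5, -0.0]
gripper_width: 0.998
```

```bash
python3 look.py w8 lens lens_seat; python3 - <<'E'
from ov import *
c,im=load("w8")
x,y=.4936,.1563
crop(im,[(circ(c,x,y,.133,.021),(255,0,255)),(circ(c,x,y,.132,.0223),(0,255,0)),(circ(c,x,y,.142,.0145),(0,0,255))],(230,130,335,235),3.8,"pics/w8c.png")
E
```

```text
12.2 [0.4938 0.1565 0.3317] [-0.002  0.039  0.079 -0.001 -0.042 -0.001] 0.9984151841600962
lens [279.4 196.4] 0.84 [0.4898 0.121  0.002 ]
```

View pics/w8c.png

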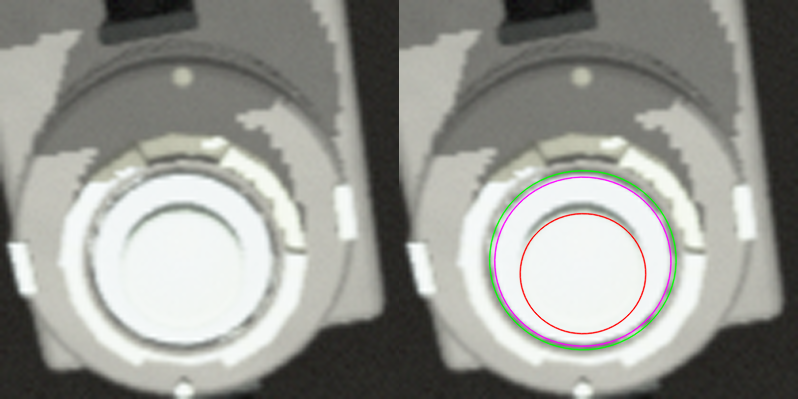

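```bash
python3 -c "
from h import *
row([.491,-.122,.215],-90)"
```

```text
row [11.33, -27.44, 4.64] [1.396, -0.0005, 0.0013] psi now -10.02
```

drive_tool([
  [[11.3, -27.4, 4.6, 1.396, 0, 0.001, 0], [11.3, -27.4, 4.6, 1.396, 0, 0.001, 0], [11.3, -27.4, 4.6, 1.396, 0, 0.001, 0], [11.3, -27.4, 4.6, 1.396, 0, 0.001, 0], [11.3, -27.4, 4.6, 1.396, 0, 0.001, 0], [11.3, -27.4, 4.6, 1.396, 0, 0.001, 0], [11.3, -27.4, 4.6, 1.396, 0, 0.001, 0], [11.3, -27.4, 4.6, 1.396, 0, 0.001, 0], [11.3, -27.4, 4.6, 1.396, 0, 0.001, 0], [11.3, -27.4, 4.6, 1.396, 0, 0.001, 0], [11.3, -27.4, 4.6, 1.396, 0, 0.001, 0], [11.3, -27.4, 4.6, 1.396, 0, 0.001, 0]],
])

```text
time: 13.55
tcp_pos: [0.4904, -0.1213, 0.2144]
tool_rot: [1.208, 1.212, -1.209]
contact_force: [0.0, 0.2, 0.2]
gripper_width: 0.998
```

```bash
python3 look.py w9 ring; python3 - <<'E'
from ov import *
c,im=load("w9")
x,y=.492,-.122
crop(im,[(circ(c,x,y,.018,.033),(255,0,255)),(circ(c,x,y,.018,.0175),(0,255,0))],(215,140,345,270),3,"pics/w9c.png")
E
```

```text
13.55 [ 0.4904 -0.1213  0.2144] [ 0.001 -0.005 -0.006  0.    -0.001  0.001] 0.9981171844884021
ring [277.  193.6] 0.81 [ 0.49  -0.119  0.002]
```

View pics/w9c.png

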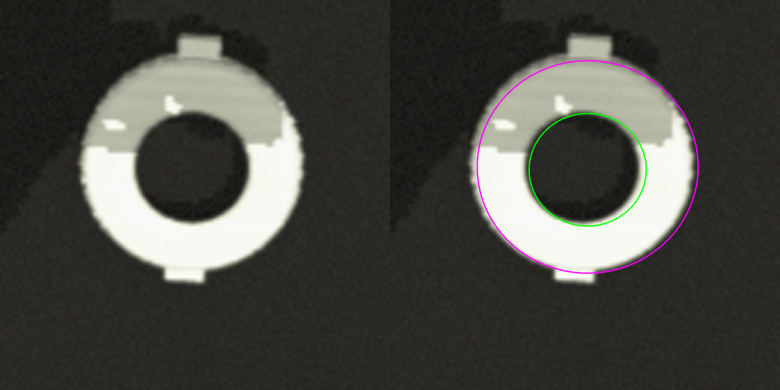

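View pics/w9.png

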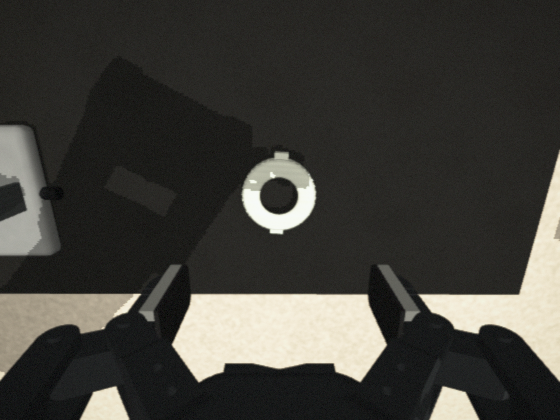

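```bash
python3 - <<'E'
from ov import *
from scipy.optimize import least_squares
c,im=load("w9")
q=lambda u,v,z:onz(c,(215+u/3-.5,140+v/3-.5),z)
a,b=q(200,36,.012),q(185,282,.012); print(a,b,(a+b)/2,np.degrees(np.arctan2((a-b)[1],(a-b)[0])),np.linalg.norm(a-b))
# hole fit
g=cv2.cvtColor(im,cv2.COLOR_BGR2GRAY); m=np.zeros_like(g); m[172:218,255:302]=(g[172:218,255:302]<100)*255
cs,_=cv2.findContours(m,cv2.RETR_EXTERNAL,cv2.CHAIN_APPROX_NONE); k=max(cs,key=cv2.contourArea)[:,0].astype(float)
P=np.array([onz(c,p,.018)[:2] for p in k])
f=least_squares(lambda p:np.hypot(P[:,0]-p[0],P[:,1]-p[1])-p[2],[.49,-.12,.017]); print(f.x,np.abs(f.fun).max())
row([f.x[0],f.x[1],.12],-93.5);row([f.x[0],f.x[1],.08],-93.5)
E
```

```text
[ 0.53107848 -0.122731    0.012     ] [ 0.45332098 -0.11823967  0.012     ] [ 0.49219973 -0.12048533  0.012     ] -3.3057724943572433 0.07788710076777186
[ 0.49271088 -0.1204564   0.01654564] 0.0006762258669195526
row [9.48, 0.23, -0.09] [0.0622, -0.0005, 0.0013] psi now -89.94
row [13.48, 0.24, -0.09] [0.0622, -0.0005, 0.0013] psi now -89.94
```

drive_tool([
  [[4.5, 0.2, -0.09, 0.062, 0, 0.001, 0], [9, 0.2, -0.09, 0.062, 0, 0.001, 0], [12, 0.2, -0.09, 0.062, 0, 0.001, 0], [13.6, 0.2, -0.09, 0.062, 0, 0.001, 0], [14.5, 0.2, -0.09, 0.062, 0, 0.001, 0], [14.5, 0.2, -0.09, 0.062, 0, 0.001, 0], [14.5, 0.2, -0.09, 0.062, 0, 0.001, 0], [14.5, 0.2, -0.09, 0.062, 0, 0.001, 0]],
])

```text
time: 14.45
tcp_pos: [0.4927, -0.1206, 0.0708]
tool_rot: [1.254, 1.179, -1.253]
contact_force: [0.0, 0.3, -0.2]
gripper_width: 1.003
```

```bash
python3 look.py w10; python3 -c "
from h import *
row([.4923,-.1204,.070],-93.4);print(r.sense()['contact_force'])"
```

```text
14.45 [ 0.4927 -0.1206  0.0708] [ 0.    -0.002  0.003 -0.001 -0.001  0.001] 1.003460370562273
row [0.08, -0.04, -0.01] [-0.0014, 0.0002, -0.0014] psi now -93.48
[0.33385172 0.08059117 0.67702627]
```

View pics/w10.png

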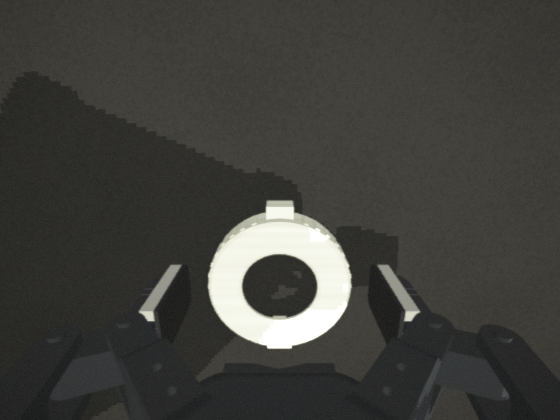

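drive_tool([
  [[0.05, -0.04, 0, 0, 0, 0, 60], [0.05, -0.04, 0, 0, 0, 0, 130], [0.05, -0.04, 0, 0, 0, 0, 255], [0.05, -0.04, 0, 0, 0, 0, 255], [0.05, -0.04, 0, 0, 0, 0, 255], [0.05, -0.04, 0, 0, 0, 0, 255]],
], squeeze=60)

```text
time: 15.1
tcp_pos: [0.4924, -0.1206, 0.0713]
tool_rot: [1.254, 1.177, -1.252]
contact_force: [-2.1, -0.3, 8.9]
gripper_width: 0.749
```

```bash
python3 - <<'E'
from ov import *
from scipy.optimize import least_squares
c,im=load("w10")
g=cv2.cvtColor(im,cv2.COLOR_BGR2GRAY); m=np.zeros_like(g); m[240:330,225:335]=(g[240:330,225:335]<120)*255
cs,_=cv2.findContours(m,cv2.RETR_EXTERNAL,cv2.CHAIN_APPROX_NONE); k=max(cs,key=cv2.contourArea)[:,0].astype(float)
k=k[k[:,1]<300]
P=np.array([onz(c,p,.018)[:2] for p in k])
f=least_squares(lambda p:np.hypot(P[:,0]-p[0],P[:,1]-p[1])-p[2],[.49,-.12,.017]); print(f.x,np.abs(f.fun).max())
print(r.sense()["tcp_pos"])
E
```

```text
[ 0.49296036 -0.1205561   0.01672779] 0.0002964568359630493
[ 0.49242118 -0.12059972  0.07126563]
```

drive_tool([
  [[-0.5, 0, 0, 0, 0, 0, 255], [-3, 0, 0, 0, 0, 0, 255], [-8, 0, 0, 0, 0, 0, 255], [-13, 0, 0, 0, 0, 0, 255], [-16, 0, 0, 0, 0, 0, 255], [-16.4, 0, 0, 0, 0, 0, 255]],
])

```text
time: 15.7
tcp_pos: [0.4927, -0.1207, 0.2394]
tool_rot: [1.255, 1.17, -1.248]
contact_force: [-0.8, -0.1, -0.1]
gripper_width: 0.748
```

```bash
python3 look.py w11; python3 -c "
from h import *
row([.4935,.1562,.235],-10)"
```

```text
15.7 [ 0.4927 -0.1207  0.2394] [-0.001  0.017  0.019  0.001  0.041  0.001] 0.7477667384895107
row [0.18, -1.56, -27.63] [-1.4568, 0.0073, -0.0038] psi now -93.47
```

View pics/w11.png

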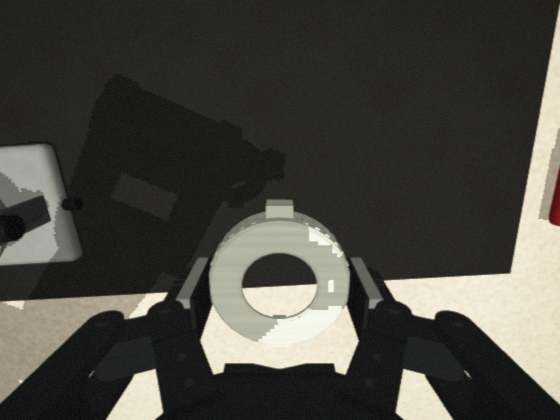

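Ring held straight (hole at column 280, ears vertical). Go above the lamp at the entry angle.

drive_tool([
  [[0, -0.5, -5, -0.15, 0.007, -0.004, 255], [0, -1, -10, -0.3, 0.007, -0.004, 255], [0, -1.5, -15, -0.45, 0.007, -0.004, 255], [0.2, -1.56, -20, -0.6, 0.007, -0.004, 255], [0.2, -1.56, -24, -0.75, 0.007, -0.004, 255], [0.2, -1.56, -26.5, -0.9, 0.007, -0.004, 255], [0.2, -1.56, -27.6, -1.05, 0.007, -0.004, 255], [0.2, -1.56, -27.6, -1.2, 0.007, -0.004, 255], [0.2, -1.56, -27.6, -1.35, 0.007, -0.004, 255], [0.2, -1.56, -27.6, -1.457, 0.007, -0.004, 255], [0.2, -1.56, -27.6, -1.457, 0.007, -0.004, 255], [0.2, -1.56, -27.6, -1.457, 0.007, -0.004, 255]],
])

```text
time: 16.95
tcp_pos: [0.4932, 0.1558, 0.2338]
tool_rot: [0.139, 1.568, -0.14]
contact_force: [0.6, -0.0, -0.4]
gripper_width: 0.749
```

```bash
python3 look.py w12; python3 -c "
from h import *
row([.4935,.1562,.218],-10)"
```

```text
16.95 [0.4932 0.1558 0.2338] [-0.001 -0.005 -0.007  0.001  0.002 -0.001] 0.7486317939282506
row [1.61, 0.04, 0.02] [-0.0026, -0.0013, 0.0007] psi now -10.15
```

View pics/w12.png

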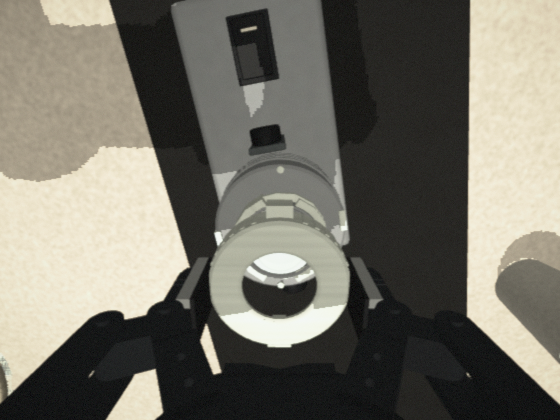

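drive_tool([
  [[0.6, 0.04, 0.02, -0.002, -0.001, 0, 255], [1.2, 0.04, 0.02, -0.002, -0.001, 0, 255], [2.0, 0.04, 0.02, -0.002, -0.001, 0, 255], [2.5, 0.04, 0.02, -0.002, -0.001, 0, 255], [2.8, 0.04, 0.02, -0.002, -0.001, 0, 255], [2.8, 0.04, 0.02, -0.002, -0.001, 0, 255], [2.8, 0.04, 0.02, -0.002, -0.001, 0, 255]],
])

```text
time: 17.7
tcp_pos: [0.4936, 0.1562, 0.2062]
tool_rot: [0.137, 1.567, -0.138]
contact_force: [-0.7, -0.3, 0.5]
gripper_width: 0.749
```

```bash
python3 look.py w13; python3 -c "
from h import *
row([.4935,.1562,.200],-10)
im=r.capture('side');c2=r.calibration('side')
p=proj(c2,[.4936,.1568,.14])[0]
x,y=int(p[0]),int(p[1]);cv2.imwrite('pics/s13.png',cv2.resize(im[y-40:y+40,x-40:x+40,::-1],None,fx=7,fy=7,interpolation=2))
"
```

```text
17.7 [0.4936 0.1562 0.2062] [ 0.    -0.004 -0.004  0.     0.001 -0.001] 0.7491095289049052
row [0.63, -0.0, -0.01] [-0.0006, 0.0001, 0.0006] psi now -10.03
```

View pics/w13.png

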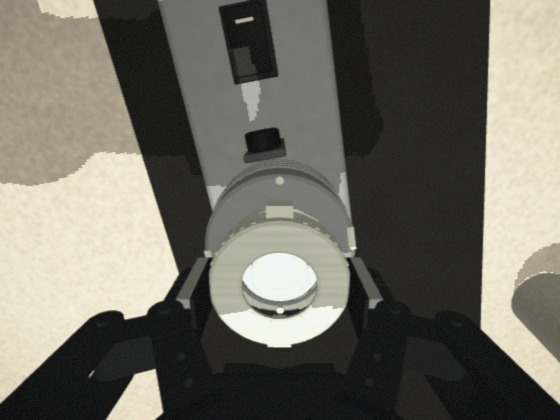

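View pics/s13.png

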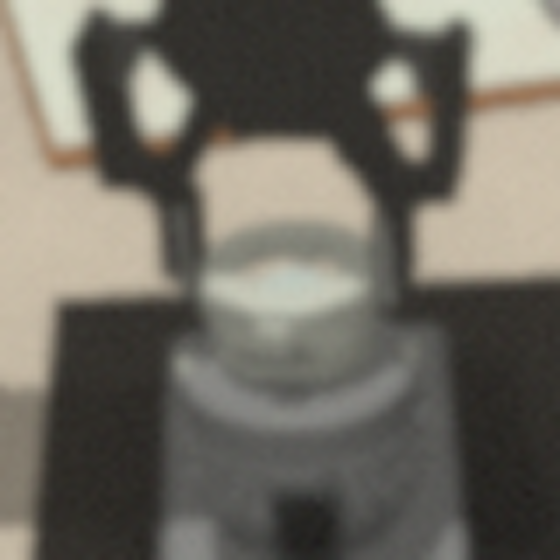

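drive_tool([
  [[0.2, 0, 0, 0, 0, 0, 255], [0.4, 0, 0, 0, 0, 0, 255], [0.6, 0, 0, 0, 0, 0, 255], [0.7, 0, 0, 0, 0, 0, 255], [0.7, 0, 0, 0, 0, 0, 255]],
])

```text
time: 18.3
tcp_pos: [0.4935, 0.1562, 0.1991]
tool_rot: [0.137, 1.567, -0.138]
contact_force: [-0.5, 0.4, -0.2]
gripper_width: 0.753
```

drive_tool([
  [[0.15, 0, 0, 0, 0, 0, 255], [0.3, 0, 0, 0, 0, 0, 255], [0.4, 0, 0, 0, 0, 0, 255], [0.4, 0, 0, 0, 0, 0, 255]],
])

```text
time: 18.7
tcp_pos: [0.4935, 0.1562, 0.195]
tool_rot: [0.137, 1.567, -0.138]
contact_force: [0.5, -0.4, -0.3]
gripper_width: 0.751
```

drive_tool([
  [[0.06, 0, 0, 0, 0, 0, 255], [0.1, 0, 0, 0, 0, 0, 255], [0.1, 0, 0, 0, 0, 0, 255], [0.1, 0, 0, 0, 0, 0, 255]],
])

```text
time: 19.1
tcp_pos: [0.4935, 0.1562, 0.1941]
tool_rot: [0.137, 1.567, -0.138]
contact_force: [-0.4, -0.1, 1.5]
gripper_width: 0.748
```

drive_tool([
  [[0.02, 0, 0, 0.08, 0, 0, 255], [0.06, 0, 0, 0.17, 0, 0, 255], [0.09, 0, 0, 0.26, 0, 0, 255], [0.125, 0, 0, 0.35, 0, 0, 255], [0.155, 0, 0, 0.44, 0, 0, 255], [0.18, 0, 0, 0.5, 0, 0, 255], [0.18, 0, 0, 0.5, 0, 0, 255]],
])

```text
time: 19.8
tcp_pos: [0.4936, 0.1562, 0.1923]
tool_rot: [0.528, 1.505, -0.529]
contact_force: [0.1, 0.8, 0.3]
gripper_width: 0.746
```

```bash
python3 look.py w14; python3 -c "
from h import *
print(r.sense()['contact_force'],r.sense()['moment'])
row([.4933,.1564,.1892],-90)"
```

```text
19.8 [0.4936 0.1562 0.1923] [-0.001 -0.001 -0.003 -0.001 -0.001 -0.066] 0.7460645124609946
[ 0.2109925  -0.81989681  0.78718812] [-0.03039544 -0.03052438 -0.01334176]
row [0.31, -0.0, -0.04] [0.8971, 0.0006, 0.0003] psi now -38.6
```

View pics/w14.png

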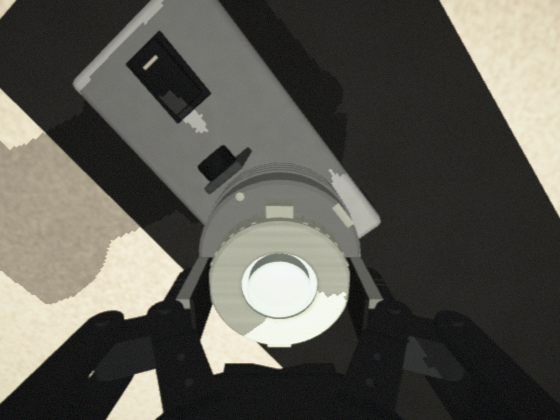

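drive_tool([
  [[0.04, 0, 0, 0.1, 0, 0, 255], [0.07, 0, 0, 0.2, 0, 0, 255], [0.11, 0, 0, 0.3, 0, 0, 255], [0.14, 0, 0, 0.4, 0, 0, 255], [0.18, 0, 0, 0.5, 0, 0, 255], [0.21, 0, 0, 0.6, 0, 0, 255], [0.25, 0, 0, 0.7, 0, 0, 255], [0.28, 0, 0, 0.78, 0, 0, 255], [0.31, 0, 0, 0.85, 0, 0, 255], [0.32, 0, -0.02, 0.88, 0, 0, 255], [0.32, 0, -0.02, 0.88, 0, 0, 255]],
])

```text
time: 20.95
tcp_pos: [0.4936, 0.1564, 0.1893]
tool_rot: [1.196, 1.217, -1.195]
contact_force: [-0.2, 0.7, 1.5]
gripper_width: 0.748
```

```bash
python3 look.py w15; python3 -c "
from h import *
print(r.sense()['contact_force'],r.sense()['moment'])
row([.4933,.1564,.1891],-90)"
```

```text
20.95 [0.4936 0.1564 0.1893] [ 0.001  0.002 -0.002 -0.001  0.002 -0.027] 0.7480310140534218
[0.11540841 1.29509176 1.72018885] [ 0.10402737 -0.11576897  0.02248794]
row [0.02, -0.03, -0.0] [0.019, 0.0004, -0.0005] psi now -88.91
```

View pics/w15.png

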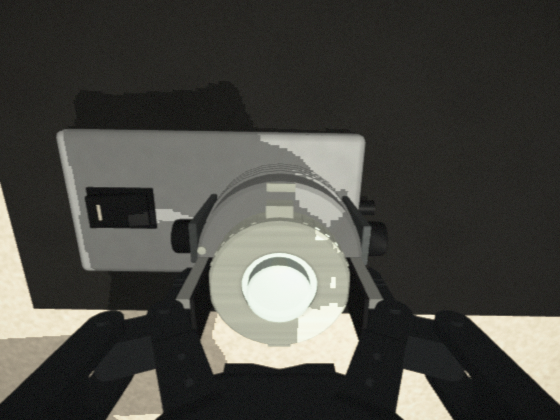

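drive_tool([
  [[0.02, 0, 0, 0.025, 0, 0, 255], [0.04, 0, 0, 0.05, 0, 0, 255], [0.04, 0, 0, 0.06, 0, 0, 255], [0.04, 0, 0, 0.06, 0, 0, 255]],
])

```text
time: 21.4
tcp_pos: [0.4936, 0.1565, 0.1893]
tool_rot: [1.238, 1.189, -1.237]
contact_force: [-1.4, 1.0, 5.3]
gripper_width: 0.746
```

```bash
python3 -c "
from h import *
print(r.sense()['contact_force'],r.sense()['moment'])
row([.4933,.1564,.1891],-90)"
```

```text
[-1.35186638  1.03256559  5.34762484] [0.23696206 0.12670992 1.26290825]
row [0.02, -0.03, 0.01] [-0.039, 0.0009, -0.0013] psi now -92.24
```

drive_tool([
  [[0, 0, 0, 0, 0, 0, 60], [0, 0, 0, 0, 0, 0, 0], [0, 0, 0, 0, 0, 0, 0], [-0.5, 0, 0, 0, 0, 0, 0], [-3, 0, 0, 0, 0, 0, 0], [-8, 0, 0, 0, 0, 0, 0], [-13, 0, 0, 0, 0, 0, 0], [-14, 0, 0, 0, 0, 0, 0], [-14, 0, 0, 0, 0, 0, 0]],
])

```text
time: 22.3
tcp_pos: [0.4936, 0.1566, 0.3311]
tool_rot: [1.24, 1.186, -1.234]
contact_force: [-0.5, 0.0, -0.9]
gripper_width: 0.999
```

```bash
python3 look.py w16 switch_end; python3 - <<'E'
from ov import *
c,im=load("w16")
x,y=.4934,.1564
L=lambda a,r0,r1,z:proj(c,[[x+r*np.cos(np.radians(a)),y+r*np.sin(np.radians(a)),z] for r in(r0,r1)])
crop(im,[(circ(c,x,y,.136,.033),(255,0,255)),(circ(c,x,y,.136,.0175),(0,255,0)),(L(0,.03,.044,.112),(0,0,255)),(L(180,.03,.044,.112),(0,0,255)),(circ(c,x,y,.136+.011,.033),(0,255,255))],(225,135,335,245),3.6,"pics/w16c.png")
E
```

```text
22.3 [0.4936 0.1566 0.3311] [ 0.001  0.045  0.078 -0.001 -0.037 -0.   ] 0.9989539246678708
switch_end [164.8 179.6] 0.83 [0.4953 0.2942 0.037 ]
```

View pics/w16c.png

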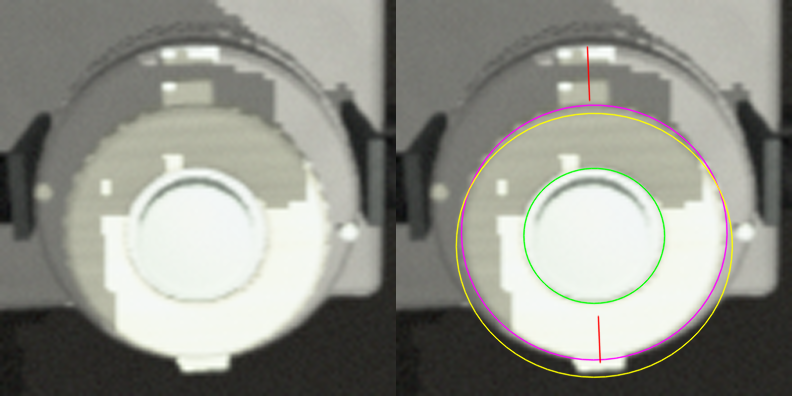

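View pics/w16.png

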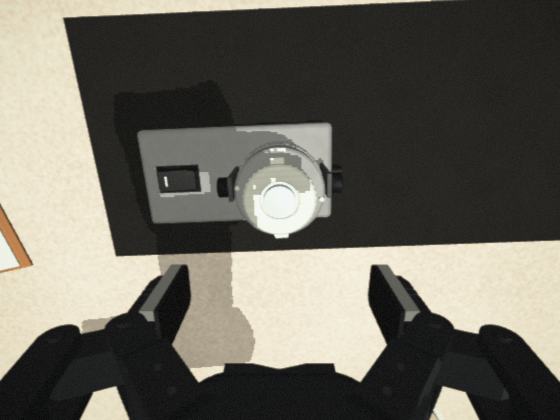

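```bash
python3 -c "
from h import *
row([.4934,.3005,.15],-90);row([.4934,.3005,.1125],-90)"
```

```text
row [17.78, -0.51, -14.41] [-0.0393, 0.0011, 0.001] psi now -92.25
row [21.53, -0.51, -14.41] [-0.0393, 0.0011, 0.001] psi now -92.25
```

drive_tool([
  [[0, -0.5, -5, -0.04, 0.001, 0.001, 255], [0, -0.5, -10, -0.04, 0.001, 0.001, 255], [3, -0.5, -13, -0.04, 0.001, 0.001, 255], [8, -0.5, -14.4, -0.04, 0.001, 0.001, 255], [13, -0.5, -14.4, -0.04, 0.001, 0.001, 255], [17, -0.5, -14.4, -0.04, 0.001, 0.001, 255], [17.8, -0.5, -14.4, -0.04, 0.001, 0.001, 255], [17.8, -0.5, -14.4, -0.04, 0.001, 0.001, 255], [17.8, -0.5, -14.4, -0.04, 0.001, 0.001, 255]],
], squeeze=30)

```text
time: 23.3
tcp_pos: [0.4943, 0.3005, 0.1514]
tool_rot: [1.21, 1.208, -1.207]
contact_force: [-0.3, -1.8, 0.3]
gripper_width: 0.006
```

```bash
python3 look.py w17; python3 -c "
from h import *
row([.4934,.3005,.112],-90);print(r.sense()['contact_force'])"
```

```text
23.3 [0.4943 0.3005 0.1514] [ 0.001 -0.019 -0.009  0.    -0.005  0.001] 0.005804026812116458
row [3.98, -0.11, 0.01] [0.0004, -0.0011, -0.0033] psi now -89.98
[ 0.10644055 -0.21850622  1.23298937]
```

View pics/w17.png

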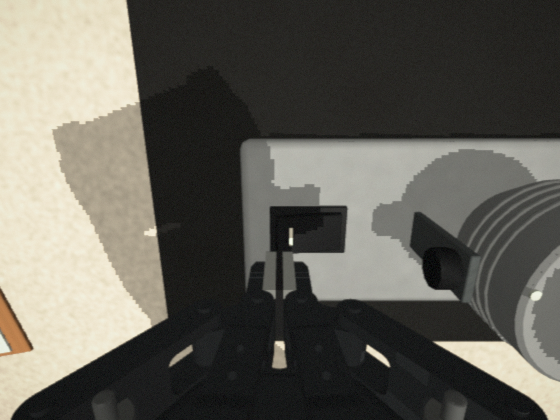

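drive_tool([
  [[2, -0.1, 0.2, 0, 0, -0.003, 255], [3, -0.1, 0.2, 0, 0, -0.003, 255], [3.7, -0.1, 0.2, 0, 0, -0.003, 255], [4.1, -0.1, 0.2, 0, 0, -0.003, 255], [4.3, -0.1, 0.2, 0, 0, -0.003, 255], [4.3, -0.1, 0.2, 0, 0, -0.003, 255]],
])

```text
time: 23.95
tcp_pos: [0.4937, 0.2988, 0.1091]
tool_rot: [1.21, 1.21, -1.208]
contact_force: [0.1, 0.3, -0.5]
gripper_width: 0.001
```

```bash
python3 look.py w18; python3 -c "
from h import *
row([.4934,.2985,.104],-90);print(r.sense()['contact_force'])"
```

```text
23.95 [0.4937 0.2988 0.1091] [-0.001 -0.003 -0.001 -0.004  0.006  0.   ] 0.0014633948252694158
row [0.51, -0.03, 0.02] [0.0005, -0.0011, -0.0009] psi now -89.97
[-0.31350517 -0.44836705 -0.33000688]
```

View pics/w18.png

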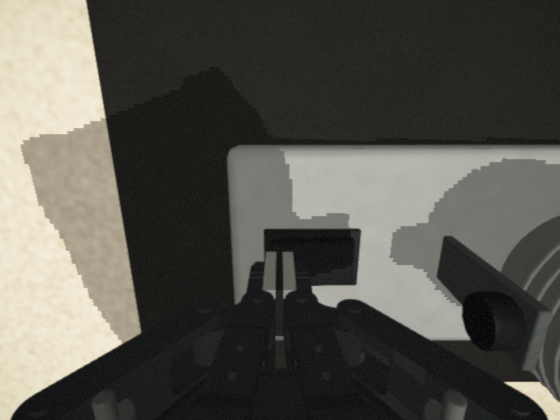

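Over the rocker's outer end (tip at about (280,260)); press.

drive_tool([
  [[0.15, 0, 0, 0, 0, 0, 255], [0.3, 0, 0, 0, 0, 0, 255], [0.45, 0, 0, 0, 0, 0, 255], [0.6, 0, 0, 0, 0, 0, 255], [0.7, 0, 0, 0, 0, 0, 255], [0.7, 0, 0, 0, 0, 0, 255]],
])

```text
time: 24.6
tcp_pos: [0.4939, 0.2992, 0.1037]
tool_rot: [1.212, 1.209, -1.206]
contact_force: [-3.6, 2.0, 15.6]
gripper_width: 0.002
```

drive_tool([
  [[-0.5, 0, 0, 0, 0, 0, 255], [-3, 0, 0, 0, 0, 0, 255], [-8, 0, 0, 0, 0, 0, 255], [-13, 0, 0, 0, 0, 0, 255], [-18, 0, 0, 0, 0, 0, 255], [-18, 0, 4, 0, 0, 0, 255], [-18, 0, 6, 0, 0, 0, 255], [-18, 0, 6, 0, 0, 0, 255], [-18, 0, 6, 0, 0, 0, 255]],
])

```text
time: 25.5
tcp_pos: [0.4934, 0.2387, 0.2834]
tool_rot: [1.212, 1.209, -1.207]
contact_force: [0.2, -0.9, 0.4]
gripper_width: 0.002
```

```bash
python3 look.py w19; python3 - <<'E'
from h import *
im=cv2.imread("pics/w19.png");cv2.imwrite("pics/w19c.png",cv2.resize(im[100:300,130:400],None,fx=2.9,fy=2.9,interpolation=2))
im=r.capture('side');c=r.calibration('side');x,y=proj(c,[.4936,.21,.1])[0].astype(int);cv2.imwrite('pics/s19.png',cv2.resize(im[y-45:y+45,x-45:x+45,::-1],None,fx=6,fy=6,interpolation=2))
print(r.sense()['contact_force'],r.sense()['time'])
E
```

```text
25.5 [0.4934 0.2387 0.2834] [ 0.02   0.011 -0.01   0.003 -0.002  0.001] 0.0017257543224543151
[ 0.62319061 -0.25930053  0.27771827] 25.6
```

View pics/w19c.png

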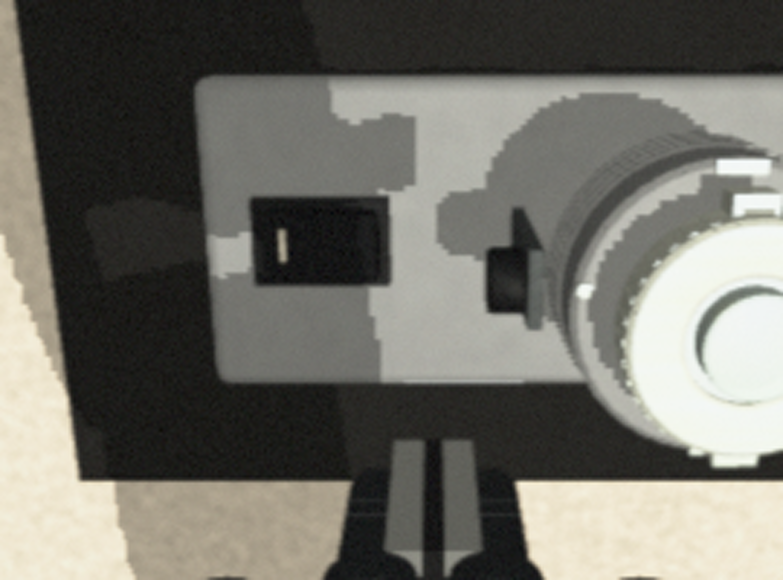

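View pics/s19.png

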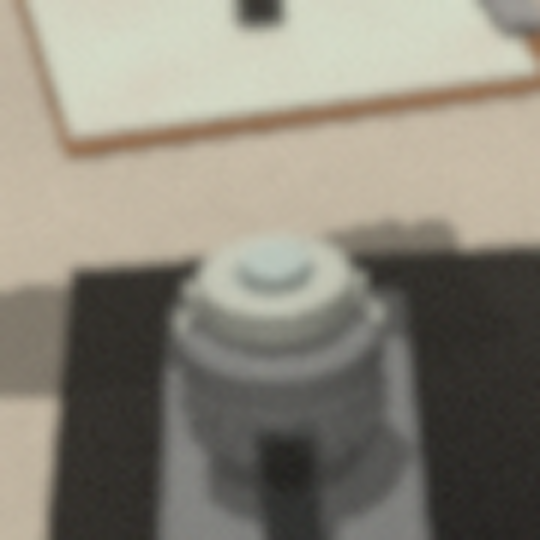

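```bash
python3 - <<'E'
from ov import *
for n,uv in(("w16",(165,182)),("w17",(291,236)),("w19",(227.2,184.5))):
    c,_=load(n); print(n,[onz(c,uv,z)[:2].round(4).tolist() for z in(.037,.034,.031)])
E
python3 -c "
import cv2;im=cv2.imread('pics/w17.png');b=cv2.imread('pics/w19.png')
import numpy as np
cv2.imwrite('pics/cmp.png',np.hstack([cv2.resize(im[190:270,255:360],(393,300)),cv2.resize(b[155:210,205:277],(393,300))]))"
```

```text
w16 [[0.4924, 0.2945], [0.4917, 0.2956], [0.4911, 0.2968]]
w17 [[0.4936, 0.2931], [0.4923, 0.293], [0.491, 0.2928]]
w19 [[0.4944, 0.2939], [0.4937, 0.2945], [0.493, 0.295]]
```

View pics/cmp.png

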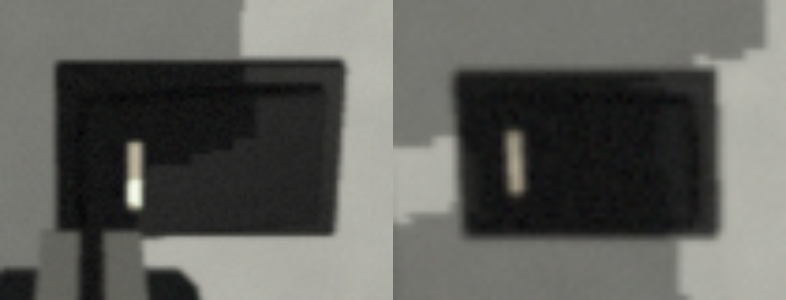

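```bash
python3 -c "
from h import *
print(r.job_done(), r.sense()['time'])"
```

```text
the job is handed in; nothing more can be done
the job is handed in; nothing more can be done
```

The spot lamp is reassembled and switched on, and I handed the job in after about 26 s of robot time. No verdict is reported back, so what follows is from my own checks.

- **Lens:** I gripped it by its step and lowered it into the mouth with nothing touching until it met the ledge, about where expected. I let it go there, and the picture afterwards shows it flat and centred, with an even gap all round.
- **Ring:** It dropped into the entry gaps within 0.2 mm of the expected height. I turned it about 80° clockwise with 5 mm of fall until it met the stop, where the resisting torque was 1.3 N m. Released, its ears line up with the home bars to within about 1°, and its height matches home in the overlay.
- **Switch:** I pressed the raised end of the rocker with closed fingertips until it hit bottom, about 15 N with the tip at 31 mm. That is the height given for on. The later picture fits the rocker being down, but it is dark and blurry there, so the height and force are the stronger evidence.
- **At the end:** The arm stood clear with no measurable contact force. I did not touch or go near the cup, adapter or screwdriver, though I did not re-measure their positions.

One check disagreed: the scene camera put the lamp axis about 1.5–2 mm off the wrist camera's estimate. I aimed close to the wrist value, and both parts went in without side force.

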